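Hang the wash pail on the drip hook

ROBOT

A 6-joint arm with a two-finger parallel gripper is mounted at the origin on the work surface. World frame = base frame: x ahead of the robot, y to its left, z up, the work surface at z = 0. Lengths are in m, angles in degrees, forces in N, time in s.
With the tool pointing down it reaches from about 0.325 to 1 m from the base axis. Payload 5.1 kg.
Tool frame: the origin (TCP) lies midway between the tips of the shut fingers; the grasp point (between the pads) lies 19 mm behind it; z points along the fingers, y is the line along which they close (so a half turn about z gives the same grasp; the last joint's range is limited). The gripper opens to 85 mm and grips with 20 to 120 N. Pads are 22 mm wide; open, the fingers measure 114 mm over their backs; the gripper's body (76 mm by 85 mm) begins 54 mm behind the grasp point. The pads swing forward as they close: fully open they stand 13 mm farther back than shut.
Start: joints at [65.97, 7.093, 94.555, -0, 78.352, -4.733], TCP at [0.215, 0.613, 0.231] pointing down, gripper open.
Joint ranges: [-149.61, 149.61], [-58.7, 133.49], [1.44, 155.28], [-77.14, 257.14], [18.33, 153.61], [-166.67, 166.67]. Speed limits (degrees/s): [147.25, 147.25, 180, 180, 180, 180].

INTERFACE

Orientations are given as a 3x3 rotation matrix whose columns are the frame's x, y, z axes.
In Python, from workcell import monitor, get_image, ticket, cut_out gives the robot as it stands.
- The arm moves only by the tool drive_tool, never from a script. Its argument "steps" is a list of rows, each a list of 3 entries, a list of its own where there are three numbers: the shift along the tool's x, y, z in mm, then the turn about the tool's z in rad, then the closure, from 0 (fully open) to 1 (shut). A call has 1 to 12 rows; each row shifts and turns the commanded pose from where the row before left it, along the tool's axes as they then stand; what a row does not reach is not made up. A row lasts 1/10 s, in which the tool goes at most 50 mm and 8.59 degrees, less where a joint would pass 70% of its speed; a pose out of reach is approached as far as the arm can. A call with a gripper value outside its range is refused whole. The fingers move at their own pace and stop on an object; "force" is the grip in N (left out, the last holds). Time passes only in rows, so rows that do not move let the fingers close. It gives the time, the measured TCP pose, the force, the opening and the grip force at its end, in the units of the state.
- monitor.read_state(): the state, without advancing time (a new reading comes with each control period).
- get_image(name): name is "scene" or "side" or "wrist"; returns a dict with "color" (420x560x3 uint8, red, green, blue), "fx", "fy", "cx", "cy" (pixels), "k1" (the pictures are not rectified: a ray, as slopes to the right and down, at radius r is drawn at 1 + k1 r^2 times it, then the intrinsics apply), "R" (3x3) and "t" (3): a world point X has camera coordinates R X + t. Camera axes: x right, y down, z forward; pixel columns grow to the right and rows downward; lengths in m; the calibration is good to about 2 mm. A picture is of the moment at which its call begins. There is no depth.
- ticket.sign_off(): hands the job in; it is judged then, once.
Trained networks look in a picture, given as the dict that the camera call returned (one of the last four; its "shot" number tells which), for a name from the list of things; names that differ only in an ending like _2 or _b are one class to them, and where a whole thing is asked for, a point or a joint stands for the part that bears it (a point fixed in the world has none). Each returns a list of dicts, best first, with "score" (0 to 1); they miss things now and then, are a little off and sometimes report something else, mostly with a low value. They report only what shows in the picture. A call takes as long as a camera call. They do not tell look-alikes from the thing itself.
- cut_out(picture, name): "region" (420x560 bool, what is visible of it) and "centre" ([column, row] in pixels, amid what is visible of it).
The state is a dict: "t": time; "joint_pos": joint angles; "joint_velocities": joint speeds; "joint_torque": joint torques, N m; "position": TCP position; "tcp_rot": TCP orientation; "force": force on the tool from outside, world axes, zero at the start; "ft_torque": the same for the moment, N m; "finger_gap": opening from 0.0 (shut) to 1.0 (fully open); "finger_force": force on a finger pad.
Only numpy, scipy, OpenCV 4.12 (cv2) and the standard library are available. Lean on these libraries where they do the work, as an engineer would, in place of code of your own. Each camera call takes 0.05 s, during which the arm holds its last target. There are 200 camera calls.

TASK

Swing the folded-down wire handle of the small steel wash pail fully upright while the pail stays in its nest, then lift the pail out by that handle and hang it in the notches of the two-prong drip hook. Let the sprung hook gently take the pail's weight before you let go (where the hook is clamped on its post must be felt or seen), keep the pail level, do not knock or force the stand, and leave the bottle, the cup and the stepped block alone.

Things in the scene. Friction and masses are not known exactly. Their poses are not given: they have to be found in the camera images.
- pail: Open round stainless pail, outside diameter 80, height 60, wall 2 (mm), mass 0.3 to 0.6 kg with its handle. Origin: centre of its underside; z up its axis. Its two ears (hinge of the wire handle) are at +y and -y, 54 above the underside. It stands loosely in the nest's pocket (about 1.7 play all round) and can tip or wedge a little there.
- bail: The pail's wire handle, a square U of 6 mm steel wire, arms at y = +50 and -50. Origin: on the hinge line at the pail's axis, 54 above the underside; z points to the crossbar's centre, y along the hinge. Starts folded down to the pail's -x side, 75 to 97 degrees from upright; upright: its z parallel to the pail's z (it can go 9 degrees beyond). Hinge friction (0.06 N m) keeps it at any angle.
- crown (a point): Centre of the handle's crossbar, 106 mm from the hinge line: a black round grip sleeve, diameter 9, length 34 along the wire, that turns easily on the wire; bare wire of diameter 6 goes on to 42 mm either side. With the handle upright it is 160 above the pail's underside.
- nest: Fixed square black plastic block 110 x 110 x 30 mm with a round pocket 83.5 wide and 24 deep, in which the pail stands 6 above the table. Origin: centre of its underside.
- stand: Fixed drip stand. Origin: on the table plumb below the bottom of the hook's notches; z up; the prongs point along -x. Foot plate 170 x 120 x 6 mm (x -40 to +130); post at x 99 to 121, 296 high. A black carriage on the post, clamped at a height that differs every time and is not told, carries the hook: two parallel 8 mm steel prongs at y = +30 and -30, 52 free between them.
- prong_tips (a point): Point on the table plumb below the middle between the two prong tips (stand x = -24). Each prong has a V notch 48 wide, its lowest upper surface at stand x = 0, 215 to 255 mm above the table; tip and level rear part (x 24 to 78) rise 20 above that. A tie joins the prongs at x = 78. The handle's crossbar rests in both notches, parallel to stand y, its sleeve between the prongs.
- post_top (a point): Top of the stand's post, 296 mm above the table. The hook is sprung: it gives 1 mm per 1.2 N, at most 25; more than 14 N forces it. Bring the pail in level from beyond the tips (stand -x), each prong passing between crossbar and pail rim (100 mm of window); a crossbar centre 290 above the table clears tips and rim at every clamp height. Then lower.
- solvent: Bystander: white bottle with dark cap, diameter 52, 100 high. Origin: centre of its underside.
- riser: Bystander: small aluminium stepped block 50 x 40 x 30 mm. Origin: centre of its underside.
- cup: Bystander: open steel cup, diameter 60, 50 high. Origin: centre of its underside.
Things that resemble listed ones, but are neither listed nor needed, are in the scene too. There is more than one size of the pail; the job needs the smallest.

How it is judged (in metres and radians):
On the way, in this order (a step that is already met when the one before it is completed fails the run):
1. The handle is upright (within 15 degrees of the pail's axis) while the pail still stands in its nest (angle between the z axis of bail and the z axis of pail, either way round below 0.26 rad and distance of pail from where it was at the start of the episode below 0.012 m and angle between pail's own z axis and vertical below 0.2 rad), for 0.2 s.
2. The pail is lifted clear of the nest by its handle (height (world z) of pail above 0.04 m and contact force between the fingers and bail above 0.5 N and contact force between pail and nest below 0.1 N), for 0.1 s.
3. The hook carries at least 1 N of the pail's weight, the crossbar over the notches, while the fingers still hold the handle (contact force between pail and stand above 1 N and contact force between the fingers and bail above 0.3 N and horizontal distance between crown and stand below 0.025 m and height (world z) of pail above 0.03 m), for 0.15 s.
At the end, for the whole second after the job is handed in: The pail hangs by its handle from the stand's hook, crossbar within 20 mm (plan view) of the notch bottoms and within 14 degrees of square across the prongs, more than 200 mm up, pail free of the table by more than 30 mm, within 17 degrees of level, at rest, released (contact force between pail and stand above 1.5 N and horizontal distance between crown and stand below 0.02 m and angle between the y axis of bail and the y axis of stand, either way round below 0.25 rad and height (world z) of pail above 0.03 m and height (world z) of crown above 0.2 m and angle between pail's own z axis and vertical below 0.3 rad and linear speed of pail below 0.04 m/s and angular speed of pail below 0.5 rad/s); the robot touches nothing.
It fails at once if The hook is forced: more than 14 N between pail or handle and the stand (contact force between pail and stand above 14 N).
It fails at once if The pail is tipped by more than 23 degrees (angle between pail's own z axis and vertical above 0.4 rad).
It fails at once if The robot knocks the stand (more than 10 N) (contact force between any of the fingers, the arm and stand above 10 N).
It fails at once if A bystander is moved by more than 20 mm or tipped (distance of any of solvent, riser, cup from where it was at the start of the episode above 0.02 m or angle between any of solvent, riser, cup's own z axis and vertical above 0.3 rad).
It also fails if it takes over 69 s, if anything falls off the work surface, if the arm or the gripper's body presses on something with over 40 N, if the wrist force passes 120 N, or if a joint passes its speed limit or range.

## Working session

There is one attempt and no reset: what is moved stays moved. The work goes in short steps, Python scripts to look and compute and a tool call to move; the robot and the scene stay as the last step left them, time stands still between calls to the robot, and variables do not carry over. Pictures are saved under pics/ and viewed, at most 10 in all, crops included, and the job is handed in when it is done.

Besides the shell and the picture viewer there is one more tool, called as a command line: name --argument value ..., lists and objects as JSON in quotes. drive_tool: Moves the arm, as the interface text tells. Its arguments: {"type":"object","properties":{"steps":{"type":"array"},"force":{"type":"number"}},"required":["steps"]}

```bash
mkdir -p pics; ls
cat > h.py <<'E'
import numpy as np, cv2
from workcell import monitor, get_image, ticket, cut_out
def save(p,n): cv2.imwrite('pics/'+n, p['color'][:,:,::-1])
def K(p): return np.array([[p['fx'],0,p['cx']],[0,p['fy'],p['cy']],[0,0,1.]])
def ray(p,uv):
    q=np.array([(uv[0]-p['cx'])/p['fx'],(uv[1]-p['cy'])/p['fy']]); s=q.copy()
    for _ in range(30): s=q/(1+p['k1']*(s@s))
    R=np.array(p['R']);d=R.T@np.array([s[0],s[1],1]); return -R.T@np.array(p['t']), d/np.linalg.norm(d)
def atz(p,uv,z):
    o,d=ray(p,uv); return o+d*(z-o[2])/d[2]
def tri(obs):
    A=np.zeros((3,3));b=np.zeros(3);L=[]
    for p,uv in obs:
        o,d=ray(p,uv);M=np.eye(3)-np.outer(d,d);A+=M;b+=M@o;L.append((o,M))
    x=np.linalg.solve(A,b); return x,[np.linalg.norm(M@(x-o)) for o,M in L]
def proj(p,X):
    c=np.array(p['R'])@np.array(X)+np.array(p['t']);s=c[:2]/c[2];s=s*(1+p['k1']*(s@s))
    return np.array([s[0]*p['fx']+p['cx'],s[1]*p['fy']+p['cy']])
E
python3 - <<'E'
from h import *
P={n:get_image(n) for n in('scene','side','wrist')}
c=np.hstack([P['scene']['color'],P['side']['color']])
cv2.imwrite('pics/a.png',P['scene']['color'][:,:,::-1]);cv2.imwrite('pics/b.png',P['side']['color'][:,:,::-1])
for n,p in P.items():
    print(n,p['fx'],p['k1'],(-np.array(p['R']).T@p['t']).round(3))
    for k in('pail','bail','crown','nest','stand','prong_tips','post_top','solvent','riser','cup'):
        print(k,[(round(d['score'],2),np.round(d['centre']).tolist(),int(d['region'].sum())) for d in cut_out(p,k)])
print(monitor.read_state())
E
```

```text
pics
scene 464.93250940200465 -0.010511136228670408 [1.214 0.443 0.868]
pail [(0.98, [210.0, 179.0], 1569), (0.86, [214.0, 231.0], 1190), (0.68, [169.0, 207.0], 1874), (0.23, [290.0, 251.0], 339)]
bail [(0.89, [153.0, 170.0], 416), (0.74, [232.0, 206.0], 266), (0.72, [207.0, 130.0], 153)]
crown [(0.9, [148.0, 172.0], 409), (0.75, [236.0, 223.0], 217), (0.55, [212.0, 141.0], 336)]
nest [(0.66, [212.0, 255.0], 980)]
stand [(0.66, [323.0, 296.0], 4772)]
prong_tips [(0.8, [318.0, 296.0], 5074), (0.62, [236.0, 205.0], 43)]
post_top [(0.75, [237.0, 206.0], 219), (0.6, [320.0, 297.0], 4687)]
solvent [(0.92, [252.0, 296.0], 770), (0.59, [290.0, 251.0], 347)]
riser [(0.77, [290.0, 252.0], 306), (0.5, [238.0, 208.0], 152)]
cup [(0.85, [401.0, 346.0], 759)]
side 398.99951378299767 -0.03973029115068707 [ 0.262 -0.516  0.952]
pail [(0.85, [300.0, 386.0], 2521), (0.84, [342.0, 292.0], 1047), (0.56, [377.0, 346.0], 2546)]
bail [(0.92, [388.0, 321.0], 499), (0.84, [300.0, 373.0], 448), (0.52, [306.0, 300.0], 276)]
crown [(0.83, [305.0, 371.0], 539), (0.8, [308.0, 301.0], 312), (0.76, [386.0, 322.0],
[... 684 characters left out ...]
3517292e+01, -4.73319289e+00]), 'joint_velocities': array([ 0.01349625, -0.04250114, -0.05651545,  0.02848357,  0.03411347,
        0.02630379]), 'joint_torque': array([ 2.45036339e-03, -4.23563755e+01, -3.65755177e+01,  1.33073204e-04,
        1.96347637e-04,  2.40337278e-05]), 'position': array([0.2148366 , 0.61346188, 0.23133089]), 'tcp_rot': array([[-9.43812993e-01,  3.30480006e-01, -9.17877295e-06],
       [ 3.30480006e-01,  9.43812993e-01,  1.60734200e-05],
       [ 1.39749891e-05,  1.21369017e-05, -1.00000000e+00]]), 'force': array([-0.29978829,  0.83079653, -0.1711496 ]), 'ft_torque': array([ 0.00420497, -0.00237156,  0.05584847]), 'finger_force': 0.0, 'finger_gap': 1.00304442753208}
```

View images.

View pics/a.png

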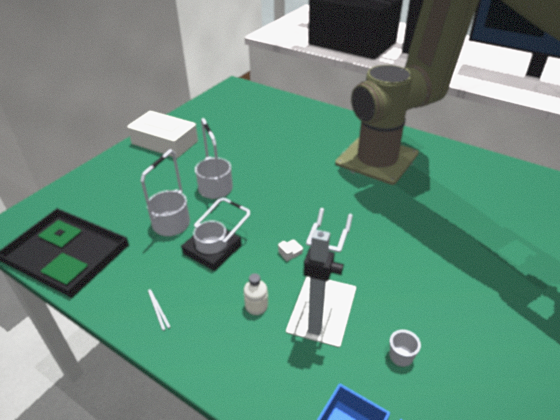

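View pics/b.png

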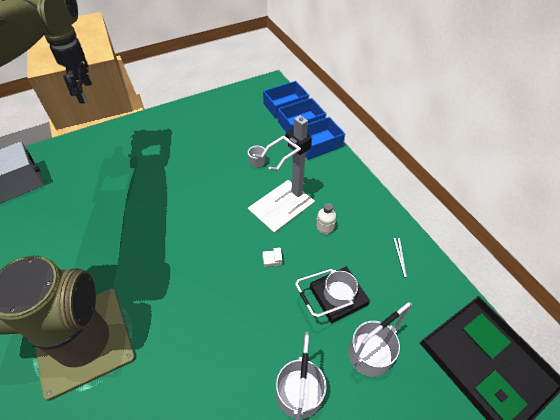

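The candidates for the pail are scene (210,235)/side (342,290), in the black nest with its handle folded, and two larger free-standing pails with upright handles at scene (168,210) and (213,177). The nested one fits the description, so I'll check it close, together with the hook.

Run:
```python
from h import *
import pickle
s=get_image('scene');d=get_image('side')
pickle.dump({'s':{k:s[k] for k in s},'d':{k:d[k] for k in d}},open('sd.pkl','wb'))
def crop(p,x,y,w,h,f): return cv2.resize(p['color'][y:y+h,x:x+w,::-1],None,fx=f,fy=f,interpolation=cv2.INTER_CUBIC)
top=np.hstack([crop(s,170,185,100,75,4),crop(d,285,255,100,75,4)])
bot=np.hstack([crop(s,280,200,100,75,4),crop(d,240,105,100,75,4)])
cv2.imwrite('pics/c.png',np.vstack([top,bot]))
```

```text
(no output)
```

View pics/c.png

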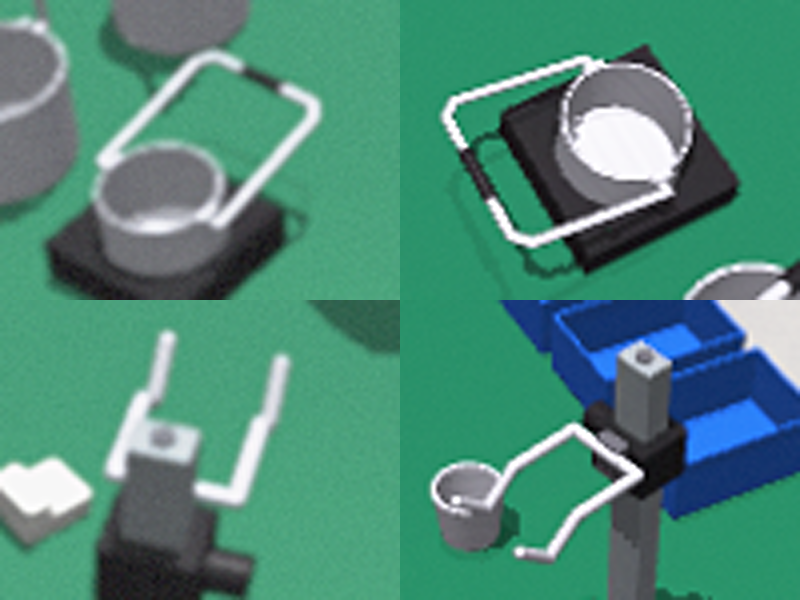

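Run:
```python
from h import *
import pickle
D=pickle.load(open('sd.pkl','rb'));s,d=D['s'],D['d']
def t(n,a,b):
    x,e=tri([(s,a),(d,b)]); print(n,(x*1000).round(1),np.round(np.array(e)*1000,1)); return x
c=t('crown',(235.75,204.5),(305,298.25))
for a in((197,225),(225,240)):
  for b in((332.5,271.25),(352,302.5)): t('ear',a,b)
for a in((221.25,199.5),(248.25,211.25)):
  for b in((297.5,281.25),(316.25,314.5)): t('corner',a,b)
for a in((322,208.75),(350.75,214.5)):
  for b in((270,167.5),(253.75,155)): t('tip',a,b)
for a in((318.75,225),(347,230)):
  for b in((277.5,169.25),(263.75,156.75)): t('notch',a,b)
t('post',(320.75,234.25),(300.75,119.25))
print(atz(s,(320.75,234.25),.296),atz(d,(300.75,119.25),.296))
for k in('solvent','riser','cup'): 
    for p in(s,d):print(k,[(atz(p,o['centre'],.03)*1000).round() for o in cut_out(p,k)[:2]] if 0 else '')
```

```text
crown [ 508.2 -181.4   80. ] [1.1 1.1]
ear [ 617.8 -178.3   99.9] [27.7 27.7]
ear [ 608.1 -234.4   57.5] [2.6 2.6]
ear [ 611.9 -139.6   57. ] [3.2 3.2]
ear [ 601.7 -195.8   14.3] [36.7 36.7]
corner [ 524.3 -173.8  120.6] [29.5 29.5]
corner [ 511.4 -228.1   78.5] [1. 1.]
corner [ 513.9 -135.6   82.4] [0.7 0.7]
corner [ 500.5 -190.2   40.3] [34.4 34.4]
tip [561.8 101.7 235.9] [1.2 1.2]
tip [552.2 121.4 251.2] [23.4 23.4]
tip [555.7 139.6 221.6] [26.7 26.7]
tip [545.2 160.  235.6] [1. 1.]
notch [585.8 108.5 211.8] [1.6 1.6]
notch [579.8 128.2 228.6] [20.8 20.8]
notch [579.  144.4 199. ] [27.2 27.2]
notch [572.5 164.6 214.6] [3.8 3.8]
post [683.2 165.9 294.3] [0.9 0.9]
[0.68392073 0.16723002 0.296     ] [0.68255843 0.16332053 0.296     ]
solvent 
solvent 
riser 
riser 
cup 
cup
```

The nested pail at scene (210,235) has its handle folded toward the robot. Triangulation gives:

| Point | x, y, z (mm) |
|---|---|
| Crown | (508, -181, 80) |
| Hinge centre | about (610, -187, 60) |
| Notch, upper surface | about (577.5, 136.5, 218) |

The stand's yaw is about 15.5°. These agree with the sizes given.

drive_tool --steps '[[[0,0,0],0.143,0.5],[[0,0,0],0.143,0.5],[[0,0,0],0.143,0.5],[[0,0,0],0.143,0.5],[[0,0,0],0.143,0.5],[[0,0,0],0.143,0.5],[[0,0,0],0.143,0.5],[[0,0,0],0.143,0.5],[[0,0,0],0.143,0.5],[[-20,8,0],0,0.5],[[-38,16,0],0,0.5],[[-40,17,0],0,0.5]]'

```text
t: 2.95
position: [0.2506, 0.5127, 0.2312]
tcp_rot: [[0.051, 0.999, 0.0], [0.999, -0.051, -0.0], [-0.0, 0.0, -1.0]]
force: [-0.0, -0.6, 0.8]
finger_gap: 0.501
finger_force: 0.0
```

drive_tool --steps '[[[-40,17,0],0,0.5],[[-40,17,0],0,0.5],[[-40,17,0],0,0.5],[[-40,17,0],0,0.5],[[-40,17,0],0,0.5],[[-40,17,0],0,0.5],[[-40,17,0],0,0.5],[[-40,17,0],0,0.5],[[-40,17,0],0,0.5],[[-40,17,0],0,0.5],[[-40,17,0],0,0.5],[[-40,17,0],0,0.5]]'

```text
t: 4.15
position: [0.4292, 0.0215, 0.2318]
tcp_rot: [[0.053, 0.999, 0.001], [0.999, -0.053, 0.0], [0.0, 0.001, -1.0]]
force: [0.5, -0.4, -0.1]
finger_gap: 0.497
finger_force: 0.0
```

drive_tool --steps '[[[-40,17,0],0,0.5],[[-40,17,0],0,0.5],[[-40,17,0],0,0.5],[[-36,15,0],0,0.5],[[-20,10,0],0,0.5],[[-8,6,15],0,0.5],[[0,0,15],0,0.5],[[0,0,0],0,0.5]]'

```text
t: 4.95
position: [0.4987, -0.163, 0.197]
tcp_rot: [[0.052, 0.999, -0.007], [0.999, -0.052, 0.003], [0.003, -0.007, -1.0]]
force: [-0.1, 0.9, -1.1]
finger_gap: 0.502
finger_force: 0.0
```

Run:
```python
from h import *
import pickle
w=get_image('wrist');save(w,'w1.png');pickle.dump(dict(w),open('w1.pkl','wb'))
st=monitor.read_state();print(st['position'],st['tcp_rot'].round(4).tolist(),st['finger_gap'],st['force'])
for k in('crown','bail','pail'):print(k,[(round(d['score'],2),np.round(d['centre']).tolist(),int(d['region'].sum())) for d in cut_out(w,k)])
for X in([.508,-.181,.08],[.61,-.187,.06]):print(proj(w,X))
```

```text
[ 0.49937487 -0.16307509  0.19850132] [[0.0518, 0.9986, -0.0046], [0.9987, -0.0518, 0.0023], [0.0021, -0.0047, -1.0]] 0.5013777026132676 [0.77621364 0.47766369 0.24500549]
crown [(0.74, [216.0, 358.0], 325), (0.61, [295.0, 203.0], 2800)]
bail [(0.81, [216.0, 358.0], 344), (0.6, [294.0, 204.0], 2842)]
pail [(0.97, [227.0, 365.0], 2370), (0.9, [403.0, 213.0], 11526), (0.83, [398.0, 384.0], 1638)]
[290.16789294 227.26458024]
[415.95832064 219.56531992]
```

View pics/w1.png

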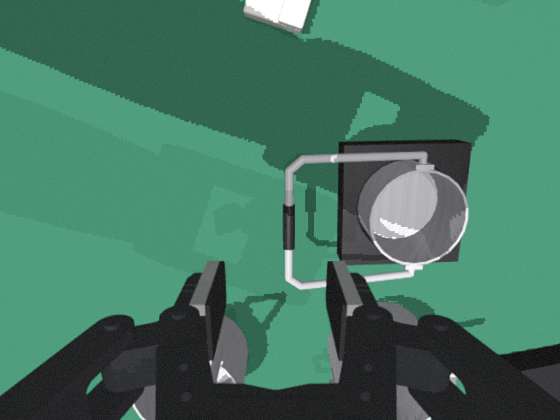

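Run:
```python
from h import *
import pickle
w=pickle.load(open('w1.pkl','rb'));D=pickle.load(open('sd.pkl','rb'));s,d=D['s'],D['d']
print('crown',tri([(w,(289,227.5)),(s,(235.75,204.5)),(d,(305,298.25))]))
for u in((289.5,178),(289.5,278)):print('bar',(atz(w,u,.08)*1000).round(1))
a=[atz(w,u,.06)for u in((426,161),(413,270))];print('ears',a,(a[0]+a[1])/2)
c=[atz(w,u,.03)for u in((339,142),(338,262),(471,141),(459,261))];print('nest',np.array(c).round(4).tolist(),np.mean(c,0))
# rim via ellipse region
print('sleeve',(atz(w,(289,206),.08)*1000).round(1),(atz(w,(289,249),.08)*1000).round(1))
for X in([.612,-.187,.066],):
  for y in(0,60,120,180,240,300):
    print(proj(w,np.array(X)+.04*np.array([np.cos(np.radians(y)),np.sin(np.radians(y)),0])).round())
```

```text
crown (array([ 0.50777597, -0.18140668,  0.07986351]), [np.float64(0.0006818118233283904), np.float64(0.0007990775416069482), np.float64(0.0014255785035008908)])
bar [ 509.1 -143.6   80. ]
bar [ 505.7 -223.    80. ]
ears [array([ 0.61535054, -0.1396829 ,  0.06      ]), array([ 0.61030743, -0.23189247,  0.06      ])] [ 0.61282898 -0.18578769  0.06      ]
nest [[0.5527, -0.1257, 0.03], [0.5513, -0.235, 0.03], [0.6659, -0.1296, 0.03], [0.6654, -0.2408, 0.03]] [ 0.60883444 -0.18279202  0.03      ]
sleeve [ 507.8 -164.5   80. ] [ 506.4 -198.5   80. ]
[470. 219.]
[449. 178.]
[398. 180.]
[371. 224.]
[394. 263.]
[442. 260.]
```

Run:
```python
from h import *
import pickle
D=pickle.load(open('sd.pkl','rb'));s,d=D['s'],D['d']
print(tri([(s,(207,127)),(d,(306,352))]),atz(s,(213,190),.0),atz(d,(300,395),.0))
print(tri([(s,(158,163)),(d,(395,318))]),atz(s,(169,225),.0))
print(tri([(s,(290,251)),(d,(274,257))]))
st=monitor.read_state();print(st['position'])
```

```text
(array([ 0.41914098, -0.33075196,  0.22239647]), [np.float64(0.0022416194538704987), np.float64(0.0022416194538705148)]) [ 4.19182421e-01 -3.43643108e-01 -1.11022302e-16] [ 0.40524411 -0.34889795  0.        ]
(array([ 0.60323843, -0.34609072,  0.20758933]), [np.float64(0.006077194129175003), np.float64(0.006077194129174942)]) [ 0.60556604 -0.34589043  0.        ]
(array([ 0.51437486, -0.0080118 ,  0.00748143]), [np.float64(0.0013620052780899431), np.float64(0.0013620052780899594)])
[ 0.50095443 -0.16377929  0.20156348]
```

drive_tool --steps '[[[-8,4,10],0,0.5],[[-9,4,20],0,0.5],[[0,0,25],0,0.5],[[0,0,25],0,0.5],[[0,0,20],0,0.5],[[0,0,20],0,0.5],[[0,0,12],0,0.5],[[0,0,8],0,0.5],[[0,0,0],0,0.5],[[0,0,0],0,0.5]]' --force 25

```text
t: 6.15
position: [0.5087, -0.1825, 0.0621]
tcp_rot: [[0.053, 0.999, 0.001], [0.999, -0.053, -0.001], [-0.001, 0.001, -1.0]]
force: [0.6, -0.5, 0.7]
finger_gap: 0.496
finger_force: 0.0
```

Run:
```python
from h import *
w=get_image('wrist');save(w,'w2.png')
st=monitor.read_state();print(st['position'],st['tcp_rot'].round(3).tolist(),st['force'])
print(proj(w,[.5078,-.1814,.0805]))
```

```text
[ 0.50893062 -0.18258653  0.06246338] [[0.053, 0.999, 0.002], [0.999, -0.053, -0.001], [-0.001, 0.002, -1.0]] [-0.07719363 -0.80036324  0.92467487]
[273.29586713 300.74255781]
```

View pics/w2.png

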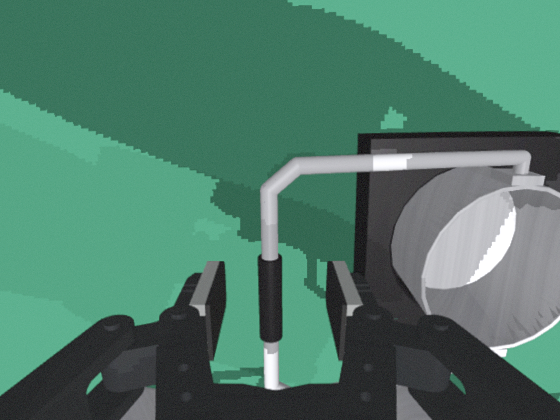

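The sleeve lies between the pads at (270,300), about 2 mm off centre. I'll correct that and close.

drive_tool --steps '[[[0,-2,0.5],0,0.5],[[0,0,0],0,0.8],[[0,0,0],0,1],[[0,0,0],0,1],[[0,0,0],0,1],[[0,0,0],0,1],[[0,0,0],0,1]]' --force 25

```text
t: 6.9
position: [0.5063, -0.1821, 0.061]
tcp_rot: [[0.053, 0.999, 0.001], [0.999, -0.053, -0.0], [-0.0, 0.001, -1.0]]
force: [1.4, 0.1, -0.6]
finger_gap: 0.09
finger_force: 24.3
```

drive_tool --steps '[[[0,1.7,-7.4],0,1],[[0,2.8,-8.9],0,1],[[0,3.5,-8.5],0,1],[[0,4.3,-8.2],0,1],[[0,5.0,-7.8],0,1],[[0,5.6,-7.3],0,1],[[0,0,0],0,1]]'

```text
t: 7.6
position: [0.5305, -0.1836, 0.1108]
tcp_rot: [[0.053, 0.999, 0.002], [0.999, -0.053, -0.001], [-0.001, 0.002, -1.0]]
force: [-1.1, 1.8, 0.1]
finger_gap: 0.089
finger_force: 24.6
```

drive_tool --steps '[[[0,6.2,-6.9],0,1],[[0,6.9,-6.2],0,1],[[0,7.3,-5.6],0,1],[[0,7.8,-5.0],0,1],[[0,8.2,-4.3],0,1],[[0,0,0],0,1]]'

```text
t: 8.2
position: [0.5667, -0.1854, 0.1375]
tcp_rot: [[0.053, 0.999, 0.001], [0.999, -0.053, -0.0], [-0.0, 0.001, -1.0]]
force: [1.4, 0.2, -1.2]
finger_gap: 0.092
finger_force: 24.7
```

drive_tool --steps '[[[0,8.5,-3.5],0,1],[[0,8.9,-2.8],0,1],[[0,9.0,-2.0],0,1],[[0,9.2,-1.2],0,1],[[0,8,-0.4],0,1],[[0,0,0],0,1],[[0,0,0],0,1],[[0,0,0],0,1]]'

```text
t: 9.0
position: [0.6085, -0.1874, 0.1464]
tcp_rot: [[0.053, 0.999, -0.001], [0.999, -0.053, 0.0], [0.0, -0.001, -1.0]]
force: [0.1, 0.4, -3.4]
finger_gap: 0.095
finger_force: 24.5
```

Run:
```python
from h import *
s=get_image('scene');d=get_image('side')
def crop(p,x,y,w,h,f): return cv2.resize(p['color'][y:y+h,x:x+w,::-1],None,fx=f,fy=f,interpolation=cv2.INTER_CUBIC)
cv2.imwrite('pics/d.png',np.hstack([crop(s,170,160,100,110,4),crop(d,285,220,100,110,4)]))
st=monitor.read_state();print(st['position'],st['force'])
```

```text
[ 0.60834271 -0.18742293  0.14637338] [-1.16534276  0.26851676 -3.96854032]
```

View pics/d.png

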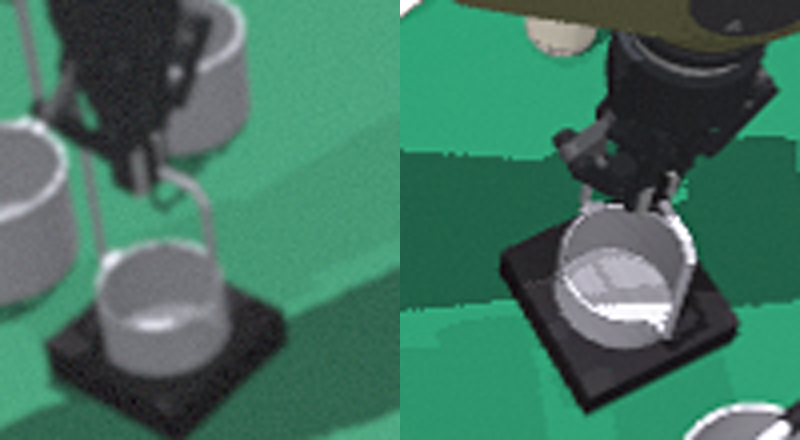

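The handle is upright and the pail is still seated in the nest. Lifting slowly.

drive_tool --steps '[[[0,0,-2],0,1],[[0,0,-4],0,1],[[0,0,-6],0,1],[[0,0,-8],0,1],[[0,0,-8],0,1],[[0,0,-8],0,1],[[0,0,-8],0,1],[[0,0,-8],0,1],[[0,0,-6],0,1],[[0,0,-4],0,1],[[0,0,-2],0,1],[[0,0,0],0,1]]'

```text
t: 10.3
position: [0.6089, -0.1876, 0.211]
tcp_rot: [[0.053, 0.999, 0.0], [0.999, -0.053, -0.0], [-0.0, 0.0, -1.0]]
force: [0.2, 0.6, -4.6]
finger_gap: 0.091
finger_force: 24.4
```

drive_tool --steps '[[[0,0,-3],0,1],[[0,0,-6],0,1],[[0,0,-8],0,1],[[0,0,-10],0,1],[[0,0,-10],0,1],[[0,0,-10],0,1],[[0,0,-8],0,1],[[0,0,-4],0,1],[[0,0,-1],0,1],[[0,0,0],0,1],[[0,0,0],0,1]]'

```text
t: 11.4
position: [0.6085, -0.1874, 0.27]
tcp_rot: [[0.053, 0.999, -0.001], [0.999, -0.053, 0.0], [0.0, -0.001, -1.0]]
force: [-0.3, -0.0, -4.5]
finger_gap: 0.094
finger_force: 24.3
```

drive_tool --steps '[[[0,0,0],-0.03,1],[[0,0,0],-0.06,1],[[0,0,-1],-0.07,1],[[0,0,-1],-0.07,1],[[0,0,0],-0.06,1],[[0,0,0],-0.033,1],[[4,-0.8,0],0,1],[[10,-2,0],0,1],[[16,-3.2,0],0,1],[[22,-4.3,0],0,1],[[24,-4.7,0],0,1],[[24,-4.7,0],0,1]]'

```text
t: 12.6
position: [0.562, -0.0945, 0.2728]
tcp_rot: [[-0.267, 0.964, -0.0], [0.964, 0.267, 0.001], [0.001, -0.0, -1.0]]
force: [-0.2, -0.9, -4.4]
finger_gap: 0.091
finger_force: 24.4
```

drive_tool --steps '[[[24,-4.7,0],0,1],[[24,-4.7,0],0,1],[[24,-4.7,0],0,1],[[24,-4.7,0],0,1],[[24,-4.7,0],0,1],[[24,-4.7,0],0,1],[[24,-4.7,0],0,1],[[20,-4,0],0,1],[[14,-2.8,0],0,1],[[10,-2,0],0,1],[[6,-1.2,0],0,1],[[2,-0.4,0],0,1]]'

```text
t: 13.8
position: [0.4626, 0.1044, 0.2729]
tcp_rot: [[-0.267, 0.964, 0.0], [0.964, 0.267, -0.0], [-0.0, 0.0, -1.0]]
force: [-0.7, 0.3, -4.3]
finger_gap: 0.096
finger_force: 24.4
```

Run:
```python
from h import *
st=monitor.read_state();print(st['position'],st['tcp_rot'].round(3).tolist(),st['force'])
s=get_image('scene');d=get_image('side')
import pickle;pickle.dump({'s':dict(s),'d':dict(d)},open('sd2.pkl','wb'))
def crop(p,x,y,w,h,f): return cv2.resize(p['color'][y:y+h,x:x+w,::-1],None,fx=f,fy=f,interpolation=cv2.INTER_CUBIC)
cv2.imwrite('pics/e.png',np.hstack([crop(s,270,160,100,130,4),crop(d,200,100,100,130,4)]))
```

```text
[0.46256005 0.10443892 0.27286373] [[-0.267, 0.964, 0.0], [0.964, 0.267, -0.0], [-0.0, 0.0, -1.0]] [-0.72278758  0.28825955 -4.28700733]
```

View pics/e.png

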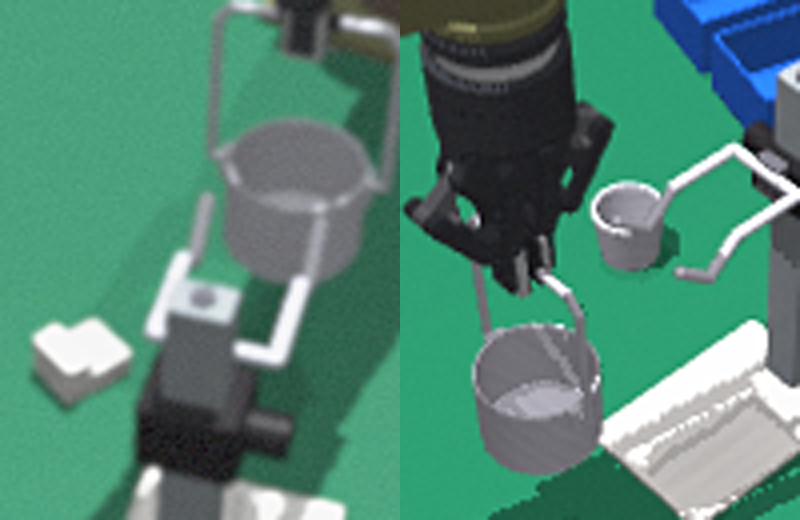

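The pail hangs level, and the prongs line up between the handle's arms. Moving in along the stand axis.

drive_tool --steps '[[[0,3,0],0,1],[[0,8,0],0,1],[[0,12,0],0,1],[[0,16,0],0,1],[[0,16,0],0,1],[[0,16,0],0,1],[[0,16,0],0,1],[[0,12,0],0,1],[[0,10,0],0,1],[[0,6,0],0,1],[[0,3,0],0,1],[[0,1,0],0,1]]'

```text
t: 15.1
position: [0.5775, 0.1358, 0.2727]
tcp_rot: [[-0.267, 0.964, -0.0], [0.964, 0.267, -0.0], [-0.0, -0.0, -1.0]]
force: [-1.2, -0.5, -4.8]
finger_gap: 0.093
finger_force: 24.4
```

Run:
```python
from h import *
st=monitor.read_state();print(st['position'],st['force'])
s=get_image('scene');d=get_image('side')
def crop(p,x,y,w,h,f): return cv2.resize(p['color'][y:y+h,x:x+w,::-1],None,fx=f,fy=f,interpolation=cv2.INTER_CUBIC)
cv2.imwrite('pics/f.png',np.hstack([crop(s,270,160,100,130,4),crop(d,230,90,100,130,4)]))
st=monitor.read_state();print(st['force'])
```

```text
[0.57749945 0.1358183  0.27273194] [-1.18948947 -0.52394988 -4.77550682]
[-0.63788174  0.14147756 -5.25007941]
```

View pics/f.png

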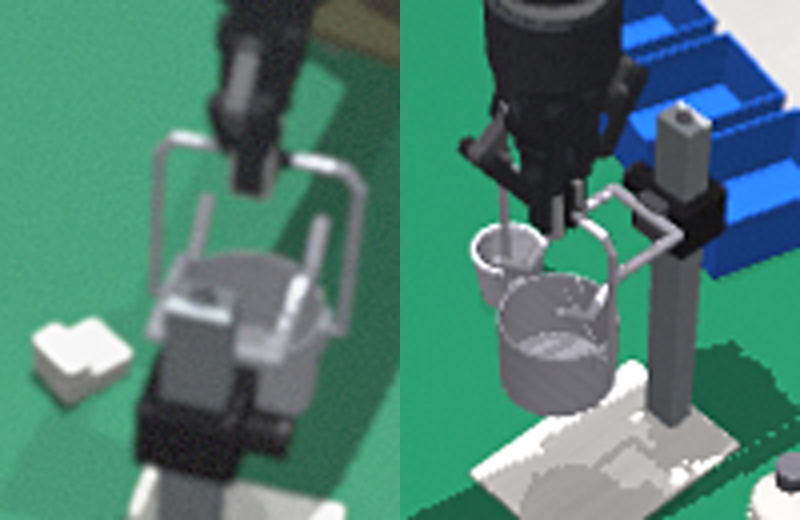

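The prongs are through the window, between crossbar and rim. Lowering toward the expected contact at TCP z of about 0.202.

drive_tool --steps '[[[0,0,2],0,1],[[0,0,5],0,1],[[0,0,8],0,1],[[0,0,10],0,1],[[0,0,10],0,1],[[0,0,8],0,1],[[0,0,6],0,1],[[0,0,4],0,1],[[0,0,3],0,1],[[0,0,2],0,1],[[0,0,0],0,1],[[0,0,0],0,1]]'

```text
t: 16.4
position: [0.5776, 0.1358, 0.2152]
tcp_rot: [[-0.267, 0.964, 0.001], [0.964, 0.267, 0.0], [-0.0, 0.001, -1.0]]
force: [-0.2, -0.2, -5.6]
finger_gap: 0.092
finger_force: 24.4
```

drive_tool --steps '[[[0,0,1],0,1],[[0,0,1],0,1],[[0,0,1],0,1],[[0,0,1],0,1],[[0,0,1],0,1],[[0,0,0],0,1],[[0,0,0],0,1]]'

```text
t: 17.1
position: [0.5774, 0.1358, 0.2098]
tcp_rot: [[-0.267, 0.964, -0.0], [0.964, 0.267, -0.0], [0.0, -0.0, -1.0]]
force: [-0.8, -0.2, -4.8]
finger_gap: 0.094
finger_force: 24.4
```

drive_tool --steps '[[[0,0,1],0,1],[[0,0,1],0,1],[[0,0,1],0,1],[[0,0,1],0,1],[[0,0,0],0,1],[[0,0,0],0,1]]'

```text
t: 17.7
position: [0.5774, 0.1358, 0.2057]
tcp_rot: [[-0.267, 0.964, -0.0], [0.964, 0.267, -0.0], [-0.0, -0.0, -1.0]]
force: [0.2, -0.5, -5.4]
finger_gap: 0.089
finger_force: 24.4
```

drive_tool --steps '[[[0,0,1],0,1],[[0,0,1],0,1],[[0,0,1],0,1],[[0,0,0],0,1],[[0,0,0],0,1]]'

```text
t: 18.2
position: [0.5774, 0.1358, 0.2028]
tcp_rot: [[-0.267, 0.964, -0.0], [0.964, 0.267, -0.0], [0.0, -0.0, -1.0]]
force: [-1.2, 0.4, -4.8]
finger_gap: 0.094
finger_force: 24.4
```

drive_tool --steps '[[[0,0,1],0,1],[[0,0,1],0,1],[[0,0,1],0,1],[[0,0,0],0,1],[[0,0,0],0,1]]'

```text
t: 18.7
position: [0.5776, 0.1358, 0.2002]
tcp_rot: [[-0.267, 0.964, 0.0], [0.964, 0.267, 0.0], [-0.0, 0.0, -1.0]]
force: [-2.3, -0.1, -1.8]
finger_gap: 0.092
finger_force: 24.7
```

drive_tool --steps '[[[0,0,1],0,1],[[0,0,1],0,1],[[0,0,0],0,1],[[0,0,0],0,1]]'

```text
t: 19.1
position: [0.5776, 0.1358, 0.1982]
tcp_rot: [[-0.267, 0.964, 0.0], [0.964, 0.267, 0.0], [-0.0, 0.0, -1.0]]
force: [-2.7, 0.3, -0.1]
finger_gap: 0.092
finger_force: 24.8
```

drive_tool --steps '[[[0,-1,0],0,1],[[0,-1,0],0,1],[[0,0,0],0,1],[[0,0,0],0,1]]'

```text
t: 19.5
position: [0.5769, 0.1356, 0.1986]
tcp_rot: [[-0.267, 0.964, 0.004], [0.964, 0.267, 0.001], [-0.0, 0.004, -1.0]]
force: [5.2, 1.7, -0.1]
finger_gap: 0.096
finger_force: 24.8
```

drive_tool --steps '[[[0,1.3,0],0,1],[[0,0,0],0,1],[[0,0,0],0,1]]'

```text
t: 19.8
position: [0.5769, 0.1356, 0.198]
tcp_rot: [[-0.267, 0.964, 0.0], [0.964, 0.267, 0.0], [-0.0, 0.0, -1.0]]
force: [2.4, 1.4, -0.2]
finger_gap: 0.091
finger_force: 24.9
```

drive_tool --steps '[[[0,0.4,0],0,1],[[0,0,0],0,0.88],[[0,0,0],0,0.84],[[0,0,0],0,0.8],[[0,0,0],0,0.75],[[0,0,0],0,0.7],[[0,0,0],0,0.65],[[0,0,0],0,0.6],[[0,0,0],0,0.6],[[0,0,0],0,0.6]]'

```text
t: 20.8
position: [0.5772, 0.1357, 0.1978]
tcp_rot: [[-0.267, 0.964, 0.0], [0.964, 0.267, -0.0], [-0.0, 0.0, -1.0]]
force: [-0.1, 0.2, -0.5]
finger_gap: 0.4
finger_force: 0.0
```

Run:
```python
from h import *
w=get_image('wrist');s=get_image('scene');d=get_image('side')
def crop(p,x,y,w,h,f): return cv2.resize(p['color'][y:y+h,x:x+w,::-1],None,fx=f,fy=f,interpolation=cv2.INTER_CUBIC)
cv2.imwrite('pics/g.png',np.vstack([np.hstack([crop(s,270,180,100,75,4),crop(d,230,110,100,75,4)]),cv2.resize(w['color'][:,:,::-1],(400,300))[:,np.r_[0:400]].repeat(1,0) if 0 else np.hstack([cv2.resize(w['color'][:,:,::-1],(400,300)),np.zeros((300,400,3),np.uint8)])]))
st=monitor.read_state();print(st['position'],st['force'],st['finger_gap'])
```

```text
[0.57719103 0.13573304 0.19783586] [ 0.14649939 -0.36236891 -0.32738809] 0.3987284542392247
```

View pics/g.png

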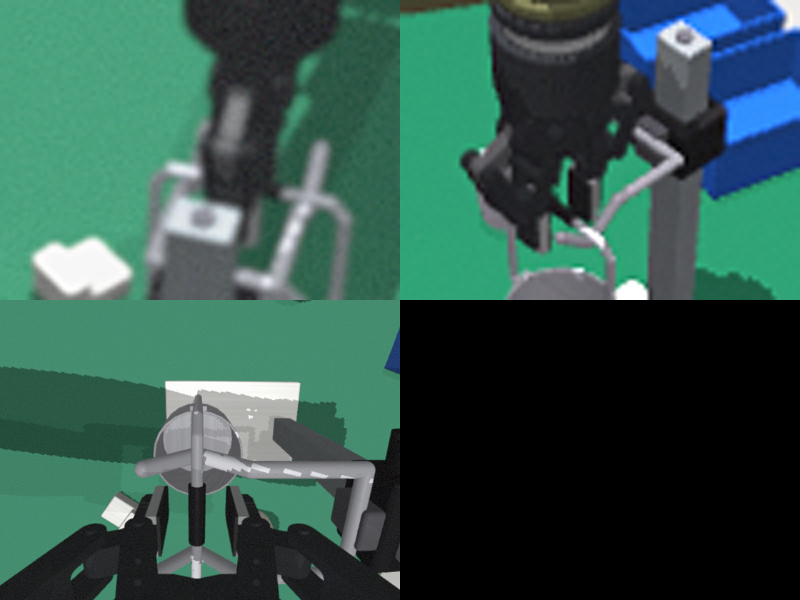

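The crossbar sits in both notches and the fingers are clear of the sleeve. Retreating straight up.

drive_tool --steps '[[[0,0,-3],0,0.6],[[0,0,-8],0,0.6],[[0,0,-12],0,0.6],[[0,0,-15],0,0.6],[[0,0,-15],0,0.6],[[0,0,-15],0,0.6],[[0,0,-15],0,0.6],[[0,0,-12],0,0.6],[[0,0,-8],0,0.6],[[0,0,0],0,0.6],[[0,0,0],0,0.6],[[0,0,0],0,0.6]]'

```text
t: 22.15
position: [0.5767, 0.1357, 0.2996]
tcp_rot: [[-0.267, 0.964, -0.002], [0.964, 0.267, -0.0], [0.0, -0.002, -1.0]]
force: [0.4, 0.3, -0.2]
finger_gap: 0.4
finger_force: 0.0
```

Run:
```python
from h import *
w=get_image('wrist');d=get_image('side');w2=get_image('wrist')
print(np.abs(w['color'].astype(int)-w2['color']).mean())
cv2.imwrite('pics/k.png',np.hstack([cv2.resize(w2['color'][:,:,::-1],(400,300)),cv2.resize(d['color'][90:240,180:380,::-1],(400,300))]))
st=monitor.read_state();print(st['position'],st['force'],st['t'])
```

```text
2.8237854308390022
[0.57686605 0.13568903 0.29987019] [-0.03031396  0.0454117  -0.12687427] 22.3
```

View pics/k.png

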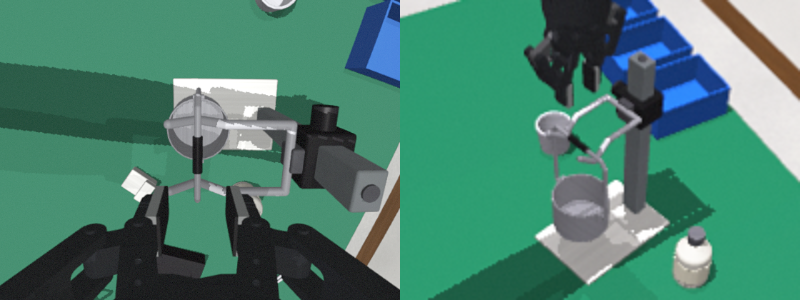

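The pail hangs level in both notches and the gripper is clear. I'll let it settle briefly, then hand in.

drive_tool --steps '[[[0,0,0],0,0.6],[[0,0,0],0,0.6],[[0,0,0],0,0.6],[[0,0,0],0,0.6],[[0,0,0],0,0.6],[[0,0,0],0,0.6],[[0,0,0],0,0.6],[[0,0,0],0,0.6],[[0,0,0],0,0.6],[[0,0,0],0,0.6],[[0,0,0],0,0.6],[[0,0,0],0,0.6]]'

```text
t: 23.5
position: [0.5772, 0.1357, 0.3008]
tcp_rot: [[-0.267, 0.964, -0.0], [0.964, 0.267, -0.0], [-0.0, -0.0, -1.0]]
force: [0.5, 0.5, 0.1]
finger_gap: 0.402
finger_force: 0.0
```

```bash
python3 -c "
from workcell import ticket
print(ticket.sign_off())"
```

```text
the job is handed in; nothing more can be done
None
```

The pail hangs level by its upright handle in both hook notches, released with the gripper clear, and I handed the job in at about 23.5 s; sign-off returned no verdict.

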